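# Set the router's speed controller by fingertip and start it

## Task

With a fingertip, push the pointer of the speed selector clockwise (seen from above), click by click, until it rests in the click at the green mark (speed 4), without running past it. Then press the green start button and let it come back up. Only touch and push: grip or lift nothing, leave the red stop button alone, and do not disturb the glue, tools and weights standing around.

Things in the scene. Friction and masses are not known exactly. Their poses are not given: they have to be found in the camera images.
- dial (a joint): selector angle (rad), growing CLOCKWISE from above. Seven detents 0.524 (30 degrees) apart: 0 off, then speeds 1 to 6; speed 4 (green mark) is 2.094; stops just past both ends. Starts resting at off, 1 or 2. About 2 to 4 N on the pointer's side 42 mm from the axis carries it over a click: past the crest, half way between detents, it springs ahead into the next detent and stays there
- dial_hub (a point): on the selector's vertical axis, level with the controller's top panel (80 mm above the table); turns with it: x along the pointer, towards the mark selected, z up. Selector: grey disc of 30 mm radius, top 9 mm above this point, and an ochre pointer bar with a white line: 12 mm wide, from 20 mm behind to 55 mm ahead of the axis, from 9 to 35 mm above this point
- dial_tip (a point): end of the pointer: on its centre line, 55 mm from the axis, on its top face (35 mm above the panel)
- controller: olive box, black top, 150 (x) x 140 (y) x 80 mm high, fixed; origin: centre of underside. Selector axis: vertical through its middle. Seven marks on the panel 62.5 mm from the axis, at these angles from the box's x axis, counter-clockwise positive: off 90 degrees (its +y), then 60, 30, 0, -30 (speed 4: the only green one, 12 mm wide), -60, -90; the rest small and white
- station: grey push-button box with a yellow top, 80 (x) x 150 (y) x 45 mm high, fixed to the table; origin: centre of its underside. Green start button at its y = +38 mm, red stop button at its y = -38 mm, both on its centre line
- start (a joint): travel of the green start button (m): 0 released, 0.006 fully down; it springs back; fully down takes about 5 N
- start_top (a point): centre of the top face of the green start button, 32 mm diameter, 67 mm above the table when released; it stands 10 mm proud of its black collar (48 mm diameter); z up
- stop (a joint): travel of the red stop button (m): 0 released, 0.006 fully down
- stop_top (a point): centre of the top face of the red stop button, the same size as the green one, 76 mm from it
- weight_a: grey metal block 85 x 40 x 40 mm, 0.5 kg, loose, lying just beyond the control boxes; origin: centre of its underside, x along its length
- weight_b: second grey metal block 85 x 40 x 40 mm, 0.5 kg, loose, resting on the white foam sheet (5 mm thick) at the back; origin: centre of its underside
- router: small olive and ochre plunge router standing upright on an 80 x 80 mm foot, 205 mm tall, 110 mm wide over its black side knobs (along its y), loose, 0.8 kg; origin: centre of its underside
- glue: standing glue bottle with a red cap, 36 mm diameter, 110 mm tall, loose, light, between the two control boxes; origin: centre of its underside
- marker: black and red square marker lying flat, 130 x 12 x 12 mm, loose; origin: centre of its underside, x along it
- clamp: bar clamp lying flat, black with yellow pads, bar 240 mm long along its x, 24 mm high, 110 mm across in all, loose; origin: middle of the bar, underside
- ruler: pink plastic ruler lying flat, 300 x 45 x 4 mm, loose; origin: centre of its underside, x along it

How it is judged:
By the outcome, as a careful person would: the job done as asked, in the order asked, and still so for the second after the job is handed in, with the robot touching nothing.
It also fails if it takes over 54 s, if anything falls off the work surface, if the arm or the gripper's body presses on something with over 40 N, if the wrist force passes 120 N, or if a joint passes its speed limit or range.

## Robot

A 7-joint arm with a two-finger parallel gripper is mounted at the origin on the work surface. World frame = base frame: x ahead of the robot, y to its left, z up, the work surface at z = 0. Lengths are in mm, angles in rad, forces in N, time in s.
With the tool pointing down it reaches from about 400 to 875 mm from the base axis. Payload 4.4 kg.
Tool frame: the origin (TCP) lies at the very end of the fingers, on their centre line; the grasp point (between the pads) lies 19 mm behind it; y points along the fingers, x is the direction in which the jaws open and shut, and the axes are right-handed (so a half turn about y gives the same grasp; the last joint's range is limited). The gripper opens to 85 mm and grips with 20 to 120 N. Pads are 22 mm wide; open, the fingers measure 114 mm over their backs; the gripper's body (76 mm by 85 mm) begins 54 mm behind the grasp point. The pads swing forward as they close: fully open they stand 13 mm farther back than shut.
Start: joints at [-0.066, 0.628, 0.038, 1.517, -0.027, 0.996, -0.02], TCP at [650.014, 0.027, 231.313] pointing down, gripper open.
Joint ranges: [-3.06, 3.06], [-0.37, 2.12], [-1.25, 1.32], [0.18, 2.47], [-1.1, 4.24], [0.23, 1.98], [-2.94, 2.94]. Speed limits (rad/s): [2.57, 2.57, 3.14, 3.14, 3.14, 3.14, 3.14].

## Interface

Orientations are given as [roll, pitch, yaw] about the fixed x, y, z axes, in that order (R = Rz(yaw) Ry(pitch) Rx(roll)).
In Python, from cell import readout, eyes, finish_job gives the robot as it stands. The module is installed in compiled form; this text tells all that it offers.
- The arm moves only by the tool apply_moves, never from a script. Its argument "commands" is a list that holds one entry, the list of rows, each a list of 6 numbers: the shift along the tool's x, y, z in units of 0.04 m (1.0 is 0.04 m), then the turn, a rotation vector about the tool's x, y, z in units of 5 degrees (1.0 is 5 degrees). A call has 1 to 8 rows; each row shifts and turns the pose as measured when the row begins, along the tool's axes as they then stand; what a row does not reach is not made up. A row lasts 1/12 s, in which the tool goes at most 41.7 mm and 7.16 degrees, less where a joint would pass 70% of its speed; a pose out of reach is approached as far as the arm can. A call with a number of a shift or a turn outside -1 to 1 is refused whole. A call with a gripper value outside its range is refused whole. "claw" is the finger opening in mm, from 0 to 85.4, set as the call begins (left out, the last holds). The fingers move at their own pace and stop on an object; the grip force is fixed at half the most. Time passes only in rows, so rows that do not move let the fingers close. It gives the time, the measured TCP pose, the force and the opening at its end, in the units of the state.
- readout.read_state(): the state, without advancing time (a new reading comes with each control period).
- eyes.get_image(name): name is "scene" or "side" or "wrist"; returns a dict with "image" (420x560x3 uint8, red, green, blue), "mtx" (3x3 intrinsics, pixels), "rvec" (rotation vector, rad) and "tvec" (3), from world to camera coordinates, as OpenCV has them. Camera axes: x right, y down, z forward; pixel columns grow to the right and rows downward; lengths in mm; the calibration is good to about 2 mm. A picture is of the moment at which its call begins. There is no depth.
- finish_job(): hands the job in, once; it reports no verdict.
The state is a dict: "clock": time; "qpos": joint angles; "qd": joint speeds; "tau": joint torques, N m; "eef_pos": TCP position; "tool_rot": TCP orientation; "force": force on the tool from outside, world axes, zero at the start; "torque": the same for the moment, N m; "width": finger opening in mm.
Only numpy, scipy, OpenCV 4.12 (cv2) and the standard library are available. Lean on these libraries where they do the work, as an engineer would, in place of code of your own. Each camera call takes 0.05 s, during which the arm holds its last target. There are 200 camera calls.

## Working session

There is one attempt and no reset: what is moved stays moved. The work goes in short steps, Python scripts to look and compute and a tool call to move; the robot and the scene stay as the last step left them, time stands still between calls to the robot, and variables do not carry over. Pictures are saved under pics/ and viewed, about 8 in all and at most 12, crops included, and the job is handed in when it is done.

Besides the shell and the picture viewer there is one more tool, called after "Request:" as name(argument=value, ...), one argument or row to a line, values as JSON. apply_moves: Moves the arm, as the interface text tells. Shifts and turns lie within -1 to 1; 1 stands for 0.04 m of shift or 5 degrees of turn. Its arguments: {"type":"object","properties":{"commands":{"type":"array"},"claw":{"type":"number"}},"required":["commands"]}

```bash
mkdir -p pics; cat > h.py <<'E'
import cv2,numpy as np
from cell import readout,eyes,finish_job
def shot(name,fn,crop=None,k=1):
    d=eyes.get_image(name); im=d["image"][:,:,::-1].copy()
    cv2.imwrite(f'pics/{fn}_raw.png',im); np.savez(f'pics/{fn}.npz',m=d["mtx"],r=d["rvec"],t=d["tvec"])
    if crop: x0,y0,x1,y1=crop; im=im[y0:y1,x0:x1]
    cv2.imwrite(f'pics/{fn}.png',cv2.resize(im,None,fx=k,fy=k,interpolation=cv2.INTER_CUBIC))
def ray(fn,u,v,z):
    d=np.load(f'pics/{fn}.npz'); R=cv2.Rodrigues(d['r'])[0]; t=d['t'].ravel()
    c=-R.T@t; w=R.T@np.linalg.solve(d['m'],[u,v,1]); return (c+w*(z-c[2])/w[2])
def proj(fn,p):
    d=np.load(f'pics/{fn}.npz'); return cv2.projectPoints(np.float64(p).reshape(-1,1,3),d['r'],d['t'],d['m'],None)[0].reshape(-1,2)
E
python3 - <<'E'
from h import *
for n in ("scene","side","wrist"): shot(n,n+"0")
a=[cv2.imread(f'pics/{n}0.png') for n in ("scene","side","wrist")]
cv2.imwrite('pics/m0.png',cv2.resize(np.hstack([a[1],a[2]]),(800,300)))
s=readout.read_state(); print(s)
for n in ("scene","side","wrist"): print(n,ray(n+"0",280,210,0),proj(n+"0",[[600,0,0],[700,0,0],[600,100,0]]).round().tolist())
E
```

```text
{'clock': 0.15, 'qpos': array([-0.06579243,  0.62910569,  0.03845353,  1.51812913, -0.02701127,
        0.99629779, -0.01998502]), 'qd': array([-0.0013223 , -0.00204879,  0.00201513, -0.00181583, -0.00104681,
       -0.00195727, -0.00077274]), 'tau': array([ 2.19518879e-03, -5.63800478e+01,  1.22790758e+00, -1.93650573e+01,
        1.11919764e-02,  7.40401709e-03, -1.44664841e-05]), 'eef_pos': array([6.49533420e+02, 2.85408659e-02, 2.30621495e+02]), 'tool_rot': array([-1.57079470e+00,  1.42225097e-03, -2.66908754e-06]), 'force': array([ 0.18629293,  0.41479641, -1.19214152]), 'torque': array([0.02938225, 0.01371818, 0.01314132]), 'width': 85.14049017321058}
scene [551.82927044 -49.68637317   0.        ] [[292.0, 230.0], [278.0, 263.0], [328.0, 242.0]]
side [ 6.25453425e+02 -1.22843954e+02  1.13686838e-13] [[277.0, 233.0], [248.0, 227.0], [268.0, 253.0]]
wrist [644.42733501 -46.43346921   0.        ] [[245.0, 176.0], [323.0, 176.0], [242.0, 93.0]]
```

View pics/scene0.png

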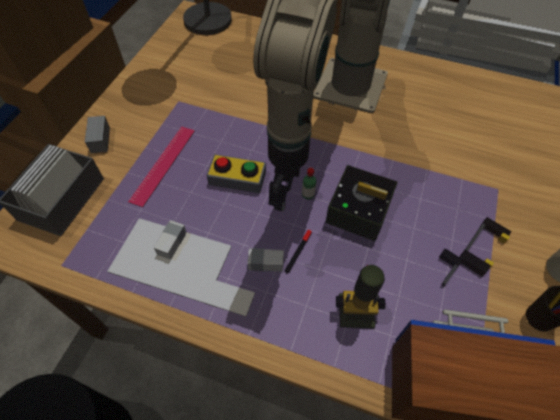

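View pics/m0.png

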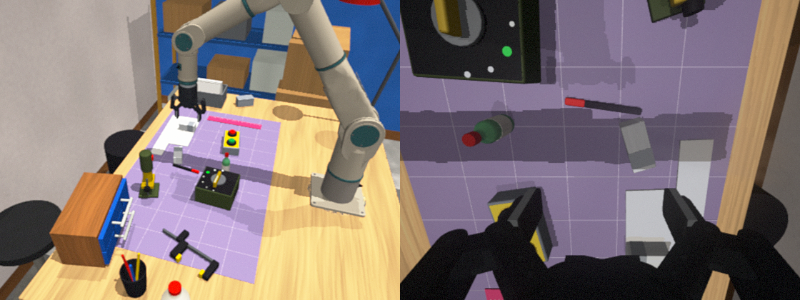

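Scene: station around (237,173), red button (222,165) and green (250,169). Controller around (362,203), its green mark (346,206). Glue (309,184). Next, enlarged crops.

```bash
python3 - <<'E'
import cv2,numpy as np
a=cv2.imread('pics/scene0_raw.png')[145:245,200:400]; b=cv2.imread('pics/side0_raw.png')[165:300,200:360]
w=cv2.imread('pics/wrist0_raw.png')[0:300,0:250]
cv2.imwrite('pics/c1.png',cv2.resize(a,None,fx=4,fy=4,interpolation=3))
cv2.imwrite('pics/c2.png',cv2.resize(b,None,fx=4,fy=4,interpolation=3))
E
```

```text
(no output)
```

View pics/c1.png

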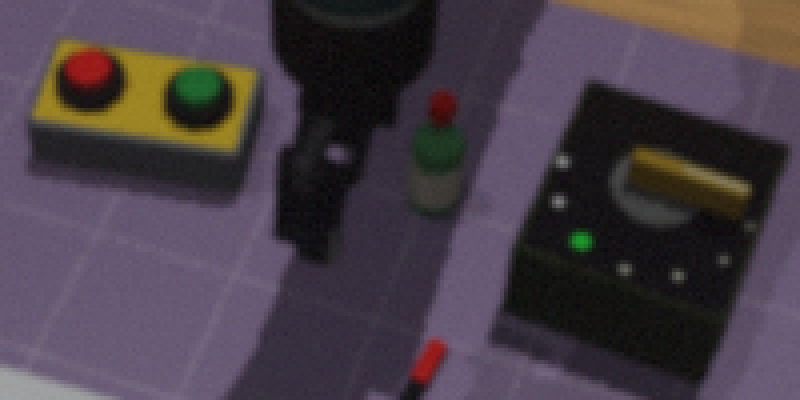

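View pics/c2.png

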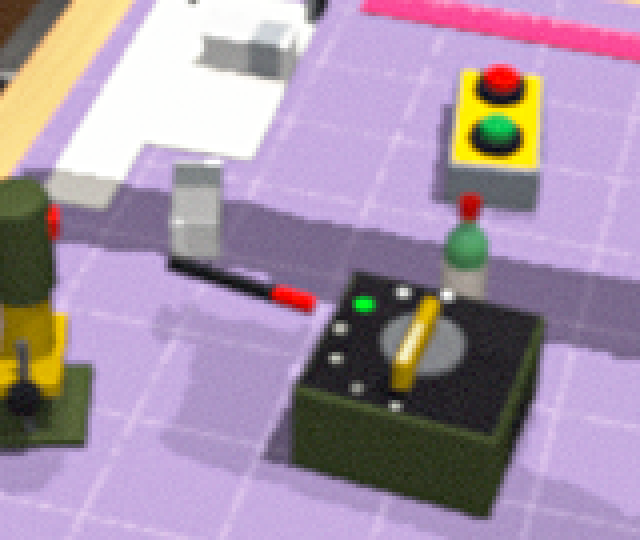

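Scene crop: mark 6 at (562,161), then 5, green (581,241), and so on to off (750,228). The pointer tip is near (745,200), seemingly at off. Green button top is at (202,85), scene crop. I'll fit the positions.

```bash
cat > fit.py <<'E'
from h import *
from scipy.optimize import least_squares
f=lambda p,o:[(p[0]+.5)/4-.5+o[0],(p[1]+.5)/4-.5+o[1]]
S,D=(200,145),(200,165)
ms=[(750,228),(724,261),(678,276),(624,269),(581,241),(559,202),(562,161)]
md=[(396,406),(357,388),(335,358),(340,328),(365,304),(402,292),(447,295)]
ms=np.array([f(p,S) for p in ms]); md=np.array([f(p,D) for p in md])
def P(q):
    a=q[2]+np.radians(90-30*np.arange(7)); return np.c_[q[0]+62.5*np.cos(a),q[1]+62.5*np.sin(a),0*a+80]
for fs in ([0],[1],[0,1]):
    r=least_squares(lambda q:np.concatenate([(proj(n,P(q))-m).ravel() for i,(n,m) in enumerate([("scene0",ms),("side0",md)]) if i in fs]),[560,150,0])
    print(fs,r.x,np.degrees(r.x[2]),np.abs(r.fun).max())
x=r.x
for k in range(3):
    a=x[2]+np.radians(90-30*k); tip=[x[0]+55*np.cos(a),x[1]+55*np.sin(a),115]
    t=np.vstack([proj("scene0",tip),proj("side0",tip)]); print(k,((t-[S,D])*4).round())
print('start',ray("scene0",*f((202,80),S),67),ray("side0",*f((497,128),D),67))
print('stop',ray("scene0",*f((90,64),S),67),ray("side0",*f((503,80),D),67))
print('glue cap',ray("scene0",*f((443,97),S),110),ray("side0",*f((470,198),D),110))
E
python3 fit.py
```

```text
[0] [ 4.78715791e+02  1.48615987e+02 -6.71038249e-02] -3.8447659538376455 0.23288783334430718
[1] [ 4.74376549e+02  1.46484492e+02 -5.91273587e-02] -3.387748108236324 0.34089870190024385
[0, 1] [ 4.76352068e+02  1.47834878e+02 -6.27963037e-02] -3.597963173083111 1.0982463122503248
0 [[750. 186.]
 [396. 361.]]
1 [[725. 216.]
 [361. 345.]]
2 [[684. 230.]
 [343. 319.]]
start [ 484.48997466 -160.2532653    67.        ] [ 480.60670182 -154.57184477   67.        ]
stop [ 498.1529934  -236.15284469   67.        ] [ 490.24077689 -227.72236819   67.        ]
glue cap [475.16435003   3.58802971 110.        ] [472.75668518   2.48959878 110.        ]
```

Scene and side agree that the dial axis is at about (476,148), with box yaw -3.6° and the pointer at off. Green button is at about (482,-157). I'll move closer with the fingers shut and refine with the wrist camera.

Request:
apply_moves(
  commands=[
    [[-0.54,0,0.19,0,0,0],[-0.54,0,0.19,0,0,0],[-0.54,0,0.19,0,0,0],[-0.54,0,0.19,0,0,0],[-0.54,0,0.19,0,0,0],[-0.54,0,0.19,0,0,0],[-0.54,0,0.19,0,0,0],[-0.54,0,0.19,0,0,0]],
  ],
  claw=0,
)

```text
clock: 0.82
eef_pos: [472.1, 60.2, 227.1]
tool_rot: [-1.573, 0.002, -0.005]
force: [0.1, 1.1, 0.9]
width: 0.3
```

```bash
python3 - <<'E'
from h import *
s=readout.read_state(); print(s['clock'],s['eef_pos'],s['tool_rot'],s['width'])
shot("wrist","w1",None,1.4)
d=np.load('pics/w1.npz');print(-cv2.Rodrigues(d['r'])[0].T@d['t'].ravel())
print(proj("w1",s['eef_pos'])*1.4)
E
```

```text
0.8167 [472.05374278  60.18310575 227.08020839] [-1.57312186  0.00193115 -0.0051477 ] 0.30314746519167823
[472.53979751 139.889782   369.74841313]
[[397.19772547 369.89569301]]
```

View pics/w1.png

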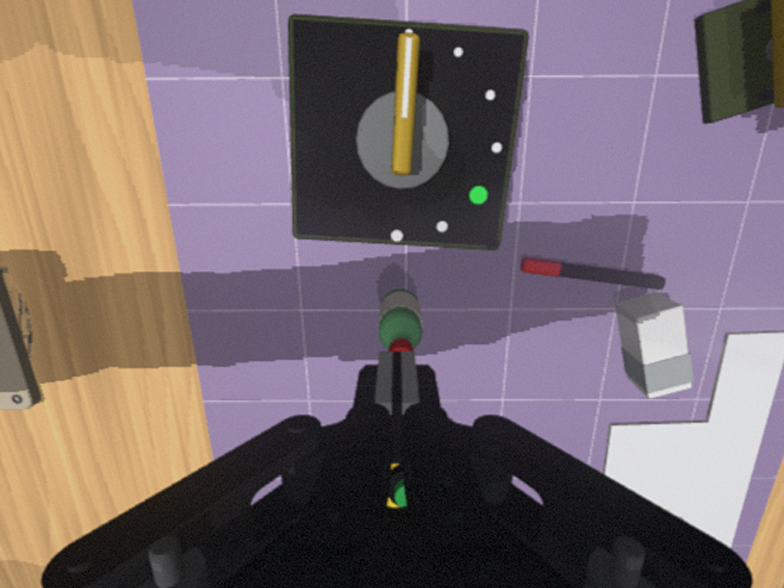

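Wrist view: off mark (408,32), green (478,195), mark 6 (397,236), pointer on off. Fingers shut span x 378–418 at the tip.

```bash
cat >> fit.py <<'E'
mw=np.array([(408,32),(458,52),(490,95),(497,147),(478,195),(442,226),(397,236)])/1.4
r=least_squares(lambda q:(proj("w1",P(q))-mw).ravel(),[476,148,0]);print('wrist',r.x,np.degrees(r.x[2]),np.abs(r.fun).max())
print('finger',[ray("w1",u/1.4,355/1.4,227) for u in (378,418)])
print('pointer',ray("w1",408/1.4,34/1.4,115),ray("w1",402/1.4,173/1.4,115))
E
python3 fit.py|tail -3
python3 - <<'E'
import numpy as np
from scipy.spatial.transform import Rotation as R
for a in (2.5,5):
  M=R.from_rotvec([0,np.radians(a),0]).as_matrix()
  for dx in (20.5,): 
    c=np.array([dx,0,-42]); print(a,(c-M@c)/40)
E
```

```text
wrist [ 4.75936917e+02  1.48092308e+02 -6.27524870e-02] -3.5954526601908676 1.044826720551871
finger [array([464.69286783,  66.62805985, 227.        ]), array([480.09987237,  66.553768  , 227.        ])]
pointer [478.61379597 201.69274378 115.        ] [475.24568198 129.44493466 115.        ]
2.5 [0.04628814 0.         0.02135557]
5 [0.09346375 0.         0.04067175]
```

Request:
apply_moves(
  commands=[
    [[-0.09,0,0.65,0,0.13,0],[-0.09,0,0.65,0,0.13,0],[-0.09,0,0.65,0,0.13,0],[-0.09,0,0.65,0,0.13,0],[-0.09,0,0.65,0,0.13,0],[0,0,0,0,0,0],[0,0.5,0,0,0,0],[0,0.5,0,0,0,0]],
  ],
)

```text
clock: 1.53
eef_pos: [450.9, 199.7, 188.8]
tool_rot: [-1.569, 0.003, -0.061]
force: [-0.5, -0.2, -1.1]
width: 0.3
```

Request:
apply_moves(
  commands=[
    [[0.05,0.5,-0.1,0,0,0],[0.05,0.5,-0.1,0,0,0],[0,0.5,0,0,0,0],[0,0.5,0,0,0,0],[0,0.2,0,0,0,0],[0,0,0,0,0,0]],
  ],
)

```text
clock: 2.03
eef_pos: [453.7, 190.2, 94.2]
tool_rot: [-1.571, 0.006, -0.059]
force: [-0.2, -0.4, 0.1]
width: -0.1
```

```bash
cat > st.py <<'E'
from h import *
from scipy.spatial.transform import Rotation as R
s=readout.read_state(); p=s['eef_pos']; A=np.array([476.1,148.])
yaw=np.degrees(s['tool_rot'][2]); M=R.from_euler('xyz',s['tool_rot']).as_matrix()
d=M.T@np.array([*(A-p[:2]),0]); print('clk',s['clock'],'p',p.round(1),'rpy',np.degrees(s['tool_rot']).round(1),'F',s['force'].round(1),'pivot x %.1f z %.1f (want 13.7,-42)'%(d[0],d[2]))
# face-contact angle of the pointer: travel from off (deg), pointer centre line 13.7 mm ahead of tcp
v=p[:2]-A; r=np.hypot(*v); a=np.degrees(np.arctan2(v[1],v[0])); print('pointer travel implied',86.4-(a-np.degrees(np.arcsin(min(1,13.7/r)))),'tool turn',-3.6-yaw,'q7',s['qpos'].round(2))
E
python3 st.py
```

```text
clk 2.0333 p [453.7 190.2  94.2] rpy [-90.    0.3  -3.4] F [-0.2 -0.4  0.1] pivot x 24.8 z -40.8 (want 13.7,-42)
pointer travel implied -14.895407550123139 tool turn -0.23453156728426983 q7 [-0.46  0.63  0.01  2.07 -0.02  0.45 -0.49]
```

Request:
apply_moves(
  commands=[
    [[0.14,-0.06,0.03,0,0,0],[0.12,0,0,0,0,0],[0.046,0,0.015,0,0.5,0],[0.046,0,0.015,0,0.5,0],[0.046,0,0.015,0,0.5,0],[0.046,0,0.015,0,0.5,0],[0.046,0,0.015,0,0.5,0],[0.046,0,0.015,0,0.5,0]],
  ],
)

```text
clock: 2.7
eef_pos: [480.9, 194.5, 104.0]
tool_rot: [-1.566, 0.002, -0.331]
force: [0.5, -0.1, 0.1]
width: -0.6
```

```bash
python3 st.py
```

```text
clk 2.7 p [480.9 194.5 104. ] rpy [-89.7   0.1 -18.9] F [ 0.5 -0.1  0.1] pivot x 10.5 z -45.5 (want 13.7,-42)
pointer travel implied 19.409184662258667 tool turn 15.344466509075973 q7 [-0.49  0.63  0.09  2.   -0.12  0.51 -0.65]
```

Request:
apply_moves(
  commands=[
    [[0.03,0.08,-0.01,0,0.5,0],[0.04,0.06,-0.01,0,0.5,0],[0.04,0.03,-0.01,0,0.5,0],[0.04,0.03,0.0,0,0.5,0],[0.04,0.03,0.0,0,0.5,0],[0.04,0.03,0.0,0,0.5,0]],
  ],
)

```text
clock: 3.2
eef_pos: [493.5, 193.8, 102.3]
tool_rot: [-1.554, 0.002, -0.603]
force: [-1.0, 0.7, 0.0]
width: 0.1
```

```bash
python3 st.py
```

```text
clk 3.2 p [493.5 193.8 102.3] rpy [-89.    0.1 -34.6] F [-1.   0.7  0. ] pivot x 11.6 z -47.6 (want 13.7,-42)
pointer travel implied 33.46904354292282 tool turn 30.956305446892046 q7 [-0.52  0.65  0.15  1.98 -0.21  0.51 -0.82]
```

Request:
apply_moves(
  commands=[
    [[0.04,0.06,-0.04,-0.1,0.5,0],[0.04,0.06,-0.04,-0.1,0.5,0],[0.045,0.03,-0.03,0,0.5,0],[0.045,0.03,-0.02,0,0.5,0],[0.045,0.03,0.0,0,0.5,0],[0.045,0.03,0.0,0,0.5,0]],
  ],
)

```text
clock: 3.7
eef_pos: [507.5, 186.7, 101.8]
tool_rot: [-1.553, -0.0, -0.876]
force: [-2.5, 2.3, -0.8]
width: 0.0
```

```bash
python3 st.py
```

```text
clk 3.7 p [507.5 186.7 101.8] rpy [-89.   -0.  -50.2] F [-2.5  2.3 -0.8] pivot x 9.7 z -48.9 (want 13.7,-42)
pointer travel implied 51.37604736275179 tool turn 46.58940045514065 q7 [-0.55  0.67  0.23  1.96 -0.29  0.53 -0.99]
```

Request:
apply_moves(
  commands=[
    [[0.03,0.04,-0.06,0,0.5,0],[0.03,0.04,-0.06,0,0.5,0]],
  ],
)

```text
clock: 3.87
eef_pos: [509.2, 185.5, 101.9]
tool_rot: [-1.543, 0.003, -0.966]
force: [0.3, 2.6, -0.2]
width: 0.2
```

```bash
python3 st.py; python3 - <<'E'
from h import *
shot("side","s2",(230,210,350,300),5)
E
```

```text
clk 3.8667 p [509.2 185.5 101.9] rpy [-88.4   0.2 -55.3] F [ 0.3  2.6 -0.2] pivot x 12.0 z -48.5 (want 13.7,-42)
pointer travel implied 53.6893976211967 tool turn 51.719511059941006 q7 [-0.56  0.67  0.25  1.96 -0.33  0.52 -1.04]
```

View pics/s2.png

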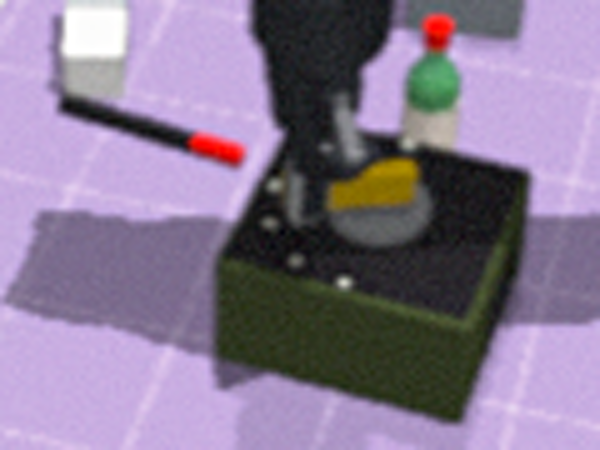

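Request:
apply_moves(
  commands=[
    [[0.045,0.03,-0.03,-0.2,0.4,0],[0.045,0.03,-0.03,-0.1,0.4,0]],
  ],
)

```text
clock: 4.08
eef_pos: [510.9, 183.6, 102.1]
tool_rot: [-1.565, 0.006, -1.036]
force: [-0.7, 2.5, -0.1]
width: -0.3
```

```bash
python3 st.py
```

```text
clk 4.0833 p [510.9 183.6 102.1] rpy [-89.7   0.3 -59.4] F [-0.7  2.5 -0.1] pivot x 12.9 z -48.1 (want 13.7,-42)
pointer travel implied 56.730595612251506 tool turn 55.78639388945935 q7 [-0.57  0.68  0.28  1.94 -0.34  0.56 -1.1 ]
```

Request:
apply_moves(
  commands=[
    [[0.05,0.05,-0.03,0,0.4,0],[0.05,0.05,-0.03,0,0.4,0],[0.05,0.05,-0.03,0,0.4,0]],
  ],
)

```text
clock: 4.33
eef_pos: [513.5, 178.2, 98.1]
tool_rot: [-1.559, 0.007, -1.147]
force: [0.0, 1.9, -0.1]
width: -0.3
```

```bash
python3 st.py; python3 - <<'E'
from h import *
shot("scene","s3",(310,150,410,250),6)
E
```

```text
clk 4.3333 p [513.5 178.2  98.1] rpy [-89.3   0.4 -65.7] F [ 0.   1.9 -0.1] pivot x 12.1 z -46.5 (want 13.7,-42)
pointer travel implied 64.04047362197016 tool turn 62.10790641704205 q7 [-0.58  0.69  0.3   1.95 -0.38  0.55 -1.16]
```

View pics/s3.png

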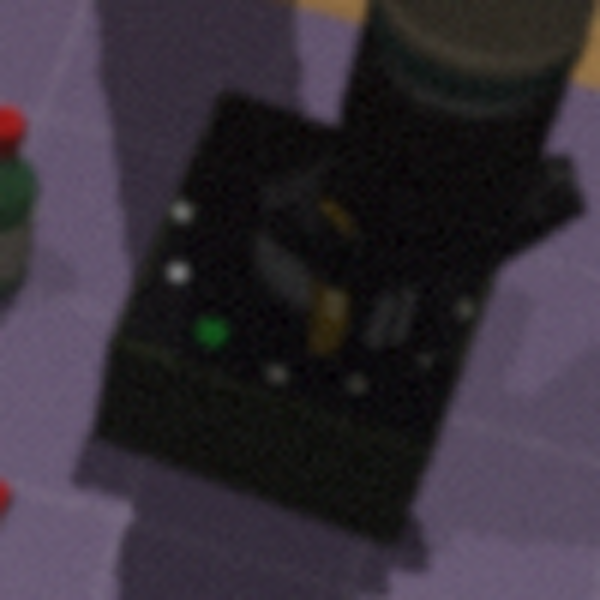

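```bash
python3 - <<'E'
from h import *
for k in range(50,100,5):
    a=np.radians(86.4-k); t=[[476.1+55*np.cos(a),148+55*np.sin(a),z] for z in (115,89)]+[[476.1-20*np.cos(a),148-20*np.sin(a),115]]
    print(k,((proj("s3",t)-[310,150])*6).round().tolist())
E
```

```text
50 [[389.0, 310.0], [376.0, 346.0], [317.0, 167.0]]
55 [[377.0, 313.0], [365.0, 348.0], [321.0, 166.0]]
60 [[366.0, 314.0], [354.0, 350.0], [325.0, 165.0]]
65 [[354.0, 315.0], [342.0, 350.0], [330.0, 165.0]]
70 [[342.0, 314.0], [331.0, 350.0], [334.0, 165.0]]
75 [[330.0, 313.0], [319.0, 349.0], [338.0, 166.0]]
80 [[318.0, 311.0], [307.0, 347.0], [342.0, 166.0]]
85 [[306.0, 308.0], [296.0, 344.0], [346.0, 167.0]]
90 [[295.0, 305.0], [284.0, 340.0], [350.0, 169.0]]
95 [[283.0, 300.0], [273.0, 336.0], [354.0, 170.0]]
```

Request:
apply_moves(
  commands=[
    [[0.05,0.03,-0.03,0,0.5,0],[0.05,0.03,-0.03,0,0.5,0]],
  ],
)

```text
clock: 4.55
eef_pos: [512.6, 171.0, 95.0]
tool_rot: [-1.561, 0.006, -1.241]
force: [0.2, 0.3, 0.1]
width: -0.1
```

```bash
python3 st.py
```

```text
clk 4.55 p [512.6 171.   95. ] rpy [-89.4   0.4 -71.1] F [0.2 0.3 0.1] pivot x 10.0 z -42.0 (want 13.7,-42)
pointer travel implied 72.66664746274529 tool turn 67.50444402755296 q7 [-0.58  0.69  0.32  1.96 -0.41  0.55 -1.21]
```

Request:
apply_moves(
  commands=[
    [[0,0,0,0,1,0],[0,0,0,0,1,0],[0,0,0,0,1,0],[0,0,0,0,0,0]],
  ],
)

```text
clock: 4.88
eef_pos: [512.2, 166.6, 94.3]
tool_rot: [-1.564, 0.005, -1.522]
force: [1.1, 3.4, 0.7]
width: -0.0
```

```bash
python3 st.py
```

```text
clk 4.8833 p [512.2 166.6  94.3] rpy [-89.6   0.3 -87.2] F [1.1 3.4 0.7] pivot x 16.8 z -36.9 (want 13.7,-42)
pointer travel implied 78.83433250048884 tool turn 83.61802335274712 q7 [-0.62  0.7   0.4   1.96 -0.5   0.56 -1.4 ]
```

```bash
python3 - <<'E'
from h import *
shot("scene","s4",(310,150,410,250),6)
E
```

```text
(no output)
```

View pics/s4.png

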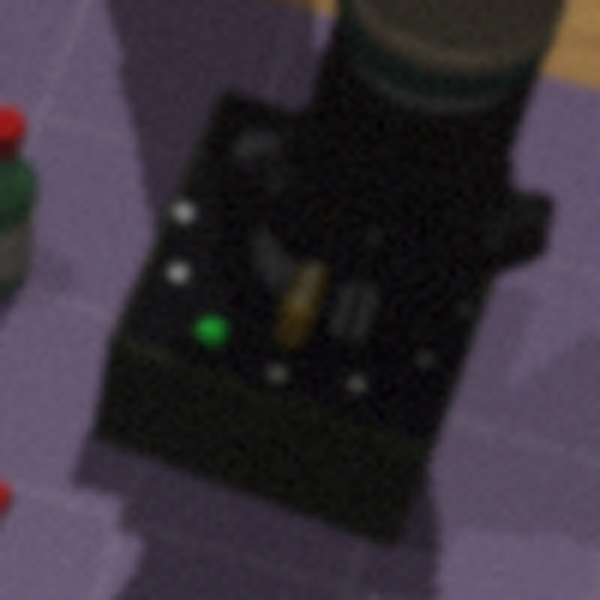

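Scene: pointer tip is near (290,345), pointing at mark 3 (277,373), so it's resting at speed 3 with the finger against it. I'll do the last click in small steps.

Request:
apply_moves(
  commands=[
    [[0.03,0,0.05,0,0.4,0],[0.04,0,0.05,0,0.4,0],[0.04,0,0.03,0,0.4,0]],
  ],
)

```text
clock: 5.18
eef_pos: [514.9, 164.2, 93.9]
tool_rot: [-1.57, 0.009, -1.624]
force: [-1.4, 3.7, 1.9]
width: 0.1
```

```bash
python3 st.py
```

```text
clk 5.1833 p [514.9 164.2  93.9] rpy [-90.    0.5 -93.1] F [-1.4  3.7  1.9] pivot x 18.3 z -37.9 (want 13.7,-42)
pointer travel implied 82.73982322100306 tool turn 89.47104591653114 q7 [-0.63  0.71  0.43  1.95 -0.53  0.58 -1.47]
```

Request:
apply_moves(
  commands=[
    [[0.06,-0.03,0.05,0,0.3,0],[0.06,-0.02,0.03,0,0.3,0],[0.05,0,0.02,0,0.3,0]],
  ],
)

```text
clock: 5.43
eef_pos: [518.7, 156.4, 95.7]
tool_rot: [-1.572, 0.008, -1.71]
force: [0.5, 1.6, -0.9]
width: -0.2
```

```bash
python3 st.py
```

```text
clk 5.4333 p [518.7 156.4  95.7] rpy [-90.    0.5 -98. ] F [ 0.5  1.6 -0.9] pivot x 14.2 z -41.0 (want 13.7,-42)
pointer travel implied 93.67822865589282 tool turn 94.39841373109438 q7 [-0.63  0.72  0.45  1.95 -0.55  0.6  -1.52]
```

Request:
apply_moves(
  commands=[
    [[0.01,0,0,0,0,0]],
  ],
)

```text
clock: 5.52
eef_pos: [519.3, 154.4, 95.8]
tool_rot: [-1.57, 0.007, -1.713]
force: [0.6, -0.5, -0.2]
width: -0.1
```

```bash
python3 st.py; python3 - <<'E'
from h import *
shot("scene","s5",(310,150,410,250),6)
E
```

```text
clk 5.5167 p [519.3 154.4  95.8] rpy [-90.    0.4 -98.2] F [ 0.6 -0.5 -0.2] pivot x 12.5 z -41.9 (want 13.7,-42)
pointer travel implied 96.21622358261621 tool turn 94.56620352885291 q7 [-0.63  0.72  0.45  1.95 -0.55  0.59 -1.52]
```

View pics/s5.png

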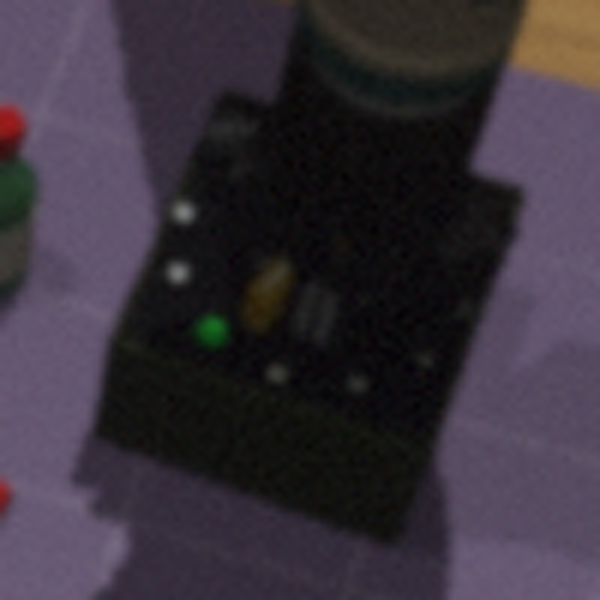

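```bash
python3 st.py; python3 - <<'E'
from h import *
for k in range(95,130,5):
    a=np.radians(86.4-k); t=[[476.1+55*np.cos(a),148+55*np.sin(a),z] for z in (115,89)]
    print(k,((proj("s5",t)-[310,150])*6).round().tolist())
shot("scene","s6",(310,150,410,250),6)
a=cv2.imread('pics/s5_raw.png').astype(int);b=cv2.imread('pics/s6_raw.png').astype(int)
for n in (a,b,cv2.imread('pics/s4_raw.png').astype(int)):
    c=n[185:215,340:375]; m=(c[...,2]-c[...,0]>18)&(c[...,2]>c[...,1]); y,x=np.nonzero(m); print(m.sum(),(x.mean()+30)*6,(y.mean()+35)*6,(x.min()+30)*6,(y.max()+35)*6)
E
```

```text
clk 5.5667 p [519.3 154.2  95.8] rpy [-90.    0.4 -98.1] F [-0.1 -0.7 -1. ] pivot x 12.2 z -41.9 (want 13.7,-42)
pointer travel implied 96.53509996300629 tool turn 94.51827450088884 q7 [-0.63  0.72  0.45  1.95 -0.55  0.59 -1.52]
95 [[283.0, 300.0], [273.0, 336.0]]
100 [[273.0, 295.0], [263.0, 331.0]]
105 [[262.0, 289.0], [253.0, 325.0]]
110 [[253.0, 283.0], [243.0, 319.0]]
115 [[244.0, 276.0], [234.0, 312.0]]
120 [[235.0, 268.0], [226.0, 304.0]]
125 [[228.0, 260.0], [219.0, 296.0]]
52 262.7307692307692 294.5769230769231 246 324
59 261.0508474576271 290.54237288135596 240 318
60 297.7 302.8 276 342
```

```bash
cat > oc.py <<'E'
from h import *
import sys
shot("scene",sys.argv[1],(310,150,410,250),6)
n=cv2.imread(f'pics/{sys.argv[1]}_raw.png').astype(int)
c=n[185:215,340:375]; m=(c[...,2]-c[...,0]>18)&(c[...,2]>c[...,1]); y,x=np.nonzero(m); print(m.sum(),(x.mean()+30)*6,(y.mean()+35)*6,(x.min()+30)*6,(y.max()+35)*6)
E
python3 oc.py s7; python3 oc.py s8; python3 st.py
```

```text
62 256.741935483871 284.0322580645161 234 312
64 252.5625 279.84375 228 306
clk 5.7167 p [518.8 155.4  95.7] rpy [-90.    0.4 -98. ] F [-0.5  0.   0.1] pivot x 13.2 z -41.3 (want 13.7,-42)
pointer travel implied 95.04755845421082 tool turn 94.422240006455 q7 [-0.63  0.72  0.45  1.95 -0.55  0.59 -1.52]
```

The pointer is springing on by itself toward 120°, so I'm backing off and lifting.

Request:
apply_moves(
  commands=[
    [[-0.2,0,0,0,0,0],[-0.15,-0.2,0,0,0,0],[0,-0.7,0,0,0,0],[0,-0.7,0,0,0,0],[0,-0.7,0,0,0,0],[0,-0.3,0,0,0,0],[0,0,0,0,0,0],[0,0,0,0,0,0]],
  ],
)

```text
clock: 6.38
eef_pos: [520.8, 173.4, 206.4]
tool_rot: [-1.571, 0.007, -1.707]
force: [-0.5, -0.1, -0.9]
width: -0.2
```

Request:
apply_moves(
  commands=[
    [[0.9,0,0,0,0,0],[0.9,0,0,0,0,0],[0.9,0,0,0,0,0],[0.9,0,0,0,0,0],[0.9,0,0,0,0,0],[0.5,0,0,0,0,0],[0,0,0,0,0,0],[0,0,0,0,0,0]],
  ],
)

```text
clock: 7.05
eef_pos: [490.7, -26.2, 197.7]
tool_rot: [-1.58, 0.007, -1.696]
force: [-0.4, 0.2, 0.2]
width: 0.2
```

```bash
python3 st.py; python3 - <<'E'
from h import *
shot("scene","s9"); shot("side","d9"); shot("wrist","w9")
a=cv2.resize(cv2.imread('pics/s9_raw.png')[150:250,310:410],(400,400),interpolation=3)
b=cv2.resize(cv2.imread('pics/d9_raw.png')[165:265,260:360],(400,400),interpolation=3)
cv2.imwrite('pics/m9.png',np.hstack([a,b]))
for k in (90,120,150):
    t=np.radians(86.4-k); p=[[476.1+55*np.cos(t),148+55*np.sin(t),115]]
    print(k,(proj("s9",p)-[310,150])*4,(proj("d9",p)-[260,165])*4+[400,0])
E
```

```text
clk 7.05 p [490.7 -26.2 197.7] rpy [-90.5   0.4 -97.1] F [-0.4  0.2  0.2] pivot x -171.1 z -36.1 (want 13.7,-42)
pointer travel implied 176.11981478606307 tool turn 93.5485867254968 q7 [-0.39  0.51  0.57  1.99 -0.4   0.76 -1.27]
90 [[196.4582714  203.21559962]] [[506.32939268 292.94396116]]
120 [[156.99930858 178.79162809]] [[528.3760588  271.94975419]]
150 [[136.43181981 143.39881303]] [[563.37455269 261.58066226]]
```

View pics/m9.png

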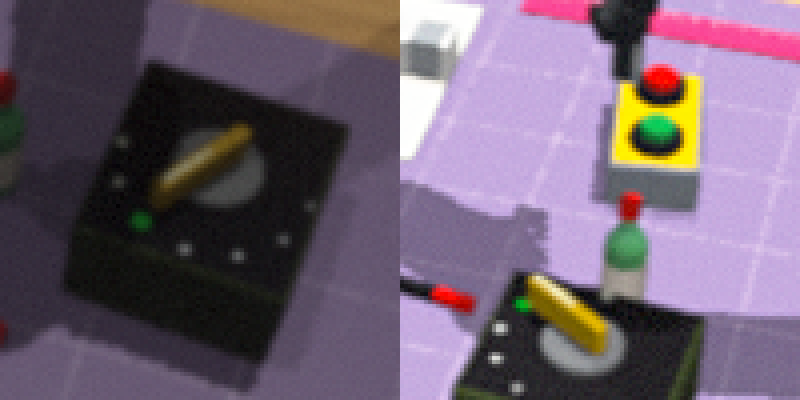

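Both views show the pointer on the green mark (tip about (157,185) in the left pane, predicted (157,179)). Now I'll locate the button precisely.

```bash
python3 - <<'E'
from h import *
for f in ("w9","s9","d9"):
    c=cv2.imread(f'pics/{f}_raw.png').astype(int); B,G,Rr=c[...,0],c[...,1],c[...,2]
    for nm,m in (('g',(G>Rr*1.8)&(G>B*1.5)&(G>50)),('r',(Rr>G*2.5)&(Rr>B*2.5)&(Rr>80))):
        n,l,st,ce=cv2.connectedComponentsWithStats(m.astype(np.uint8))
        for i in range(1,n):
            if st[i,4]>15: print(f,nm,st[i].tolist(),ce[i].round(1),ray(f,*ce[i],63).round(1))
E
```

```text
w9 g [119, 174, 15, 14, 169] [125.9 180.4] [524.5 124.3  63. ]
w9 r [200, 69, 14, 36, 418] [206.6  86.5] [597.5  29.4  63. ]
w9 r [493, 150, 33, 32, 816] [509.1 165.5] [ 494.5 -240.1   63. ]
w9 r [242, 220, 20, 23, 316] [251.5 232.5] [455.7  12.1  63. ]
s9 g [244, 162, 11, 9, 77] [249.1 166.3] [ 487.7 -162.    63. ]
s9 r [216, 158, 12, 9, 80] [221.7 161.7] [ 499.1 -237.4   63. ]
s9 r [303, 231, 7, 10, 40] [306.4 236. ] [638.4  49.5  63. ]
d9 g [320, 194, 9, 7, 50] [324.  197.1] [ 480.7 -157.7   63. ]
d9 g [313, 224, 8, 8, 43] [316.7 227.6] [469.4   9.9  63. ]
d9 r [486, 0, 46, 7, 273] [510.    2.6] [ -476.6 -3480.9    63. ]
d9 r [321, 182, 9, 7, 47] [325.  184.7] [ 492.4 -233.    63. ]
d9 r [315, 213, 5, 7, 28] [317.1 215.8] [481.  -49.2  63. ]
d9 r [267, 237, 12, 6, 40] [272.7 239.2] [584.4 103.1  63. ]
d9 r [170, 357, 16, 37, 126] [177.7 373.7] [654.1 595.3  63. ]
d9 r [236, 393, 18, 21, 300] [244.3 402.9] [490.8 617.3  63. ]
```

Request:
apply_moves(
  commands=[
    [[0.8,0,0.06,0,0,0],[0.8,0,0.06,0,0,0],[0.8,0,0.06,0,0,0],[0.7,0,0.06,0,0,0],[0.2,0.1,0,0,0,0],[0,0.4,0,0,0,0],[0,0.4,0,0,0,0],[0,0,0,0,0,0]],
  ],
)

```text
clock: 7.87
eef_pos: [492.3, -144.9, 157.0]
tool_rot: [-1.579, 0.012, -1.662]
force: [-1.8, -0.2, -0.6]
width: -0.0
```

```bash
python3 st.py; python3 - <<'E'
from h import *
shot("wrist","w10",None,1.4)
for c in ([483.5,-160.5,67],[495,-236,67]): print(proj("w10",c)*1.4)
E
```

```text
clk 7.8667 p [ 492.3 -144.9  157. ] rpy [-90.4   0.7 -95.2] F [-1.8 -0.2 -0.6] pivot x -290.2 z -42.6 (want 13.7,-42)
pointer travel implied 175.91943104084442 tool turn 91.5977310801077 q7 [-0.09  0.59  0.5   1.97 -0.45  0.69 -0.97]
[[424.13989434 306.47010748]]
[[551.31824998 277.75239205]]
```

View pics/w10.png

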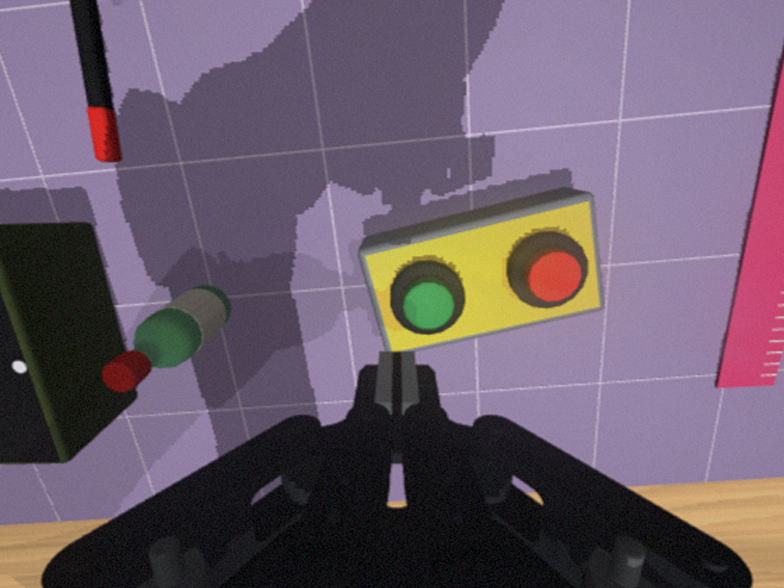

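Green button is centred at (428,302), against (424,306) predicted, so the target becomes about (485.5,-162.5).

Request:
apply_moves(
  commands=[
    [[0.3,0,-0.08,0,0,0],[0.15,0,-0.05,0,0,0],[0,0.3,0,0,0,0],[0,0.6,0,0,0,0],[0,0.6,0,0,0,0],[0,0.2,0,0,0,0],[0,0,0,0,0,0]],
  ],
)

```text
clock: 8.5
eef_pos: [490.4, -162.6, 93.3]
tool_rot: [-1.566, 0.011, -1.654]
force: [0.1, 0.1, -0.1]
width: 0.1
```

Request:
apply_moves(
  commands=[
    [[0,0.1,-0.08,0,0,0],[0,0.2,-0.05,0,0,0],[0,0.2,0,0,0,0],[0,0,0,0,0,0]],
  ],
)

```text
clock: 8.83
eef_pos: [486.7, -163.1, 75.0]
tool_rot: [-1.561, 0.01, -1.654]
force: [0.0, 0.7, 0.3]
width: -0.3
```

Request:
apply_moves(
  commands=[
    [[0,0.12,0,0,0,0],[0,0.12,0,0,0,0],[0,0.08,0,0,0,0],[0,0.08,0,0,0,0]],
  ],
)

```text
clock: 9.17
eef_pos: [487.7, -163.4, 60.1]
tool_rot: [-1.559, 0.01, -1.654]
force: [-9.6, 3.4, 56.6]
width: 0.2
```

Bottomed out at z = 60.1, fully down. Release.

Request:
apply_moves(
  commands=[
    [[0,-0.15,0,0,0,0],[0,-0.3,0,0,0,0],[0,-0.7,0,0,0,0],[0,-0.7,0,0,0,0],[0,-0.7,0,0,0,0],[0,-0.3,0,0,0,0],[0,0,0,0,0,0],[0,0,0,0,0,0]],
  ],
)

```text
clock: 9.83
eef_pos: [486.9, -164.7, 178.1]
tool_rot: [-1.558, 0.011, -1.654]
force: [0.4, 0.4, -1.1]
width: 0.0
```

```bash
python3 st.py; python3 - <<'E'
from h import *
shot("scene","s12"); shot("side","d12"); 
a=cv2.resize(cv2.imread('pics/s12_raw.png')[145:245,200:400],(800,400),interpolation=3)[:,:]
b=cv2.resize(cv2.imread('pics/d12_raw.png')[165:265,200:400],(400,200),interpolation=3)
c=cv2.resize(cv2.imread('pics/s12_raw.png'),(266,200))
z=np.zeros((200,800,3),np.uint8); z[:,:400]=b; z[:,420:686]=c
cv2.imwrite('pics/m12.png',np.vstack([a,z]))
E
```

```text
clk 9.8333 p [ 486.9 -164.7  178.1] rpy [-89.2   0.6 -94.8] F [ 0.4  0.4 -1.1] pivot x -310.7 z -36.9 (want 13.7,-42)
pointer travel implied 176.929555967513 tool turn 91.18974470443634 q7 [-0.06  0.55  0.51  1.97 -0.43  0.71 -0.94]
```

View pics/m12.png

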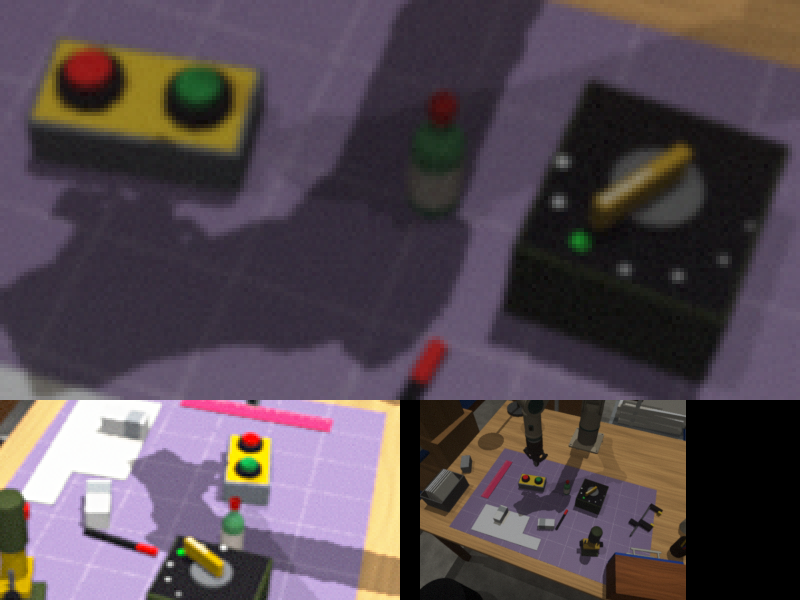

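The pointer sits at the green mark (tip about (598,215), mark (581,241)). The green button is back up at (202,85), as at the start, and the glue, marker and weights haven't moved.

```bash
python3 -c "
from h import *
finish_job()"
```

```text
the job is handed in; nothing more can be done
```

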